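# Show the lacquer sample slide, label up

### The arm

A 7-joint arm with a two-finger parallel gripper is mounted at the origin on the work surface. World frame = base frame: x ahead of the robot, y to its left, z up, the work surface at z = 0. Lengths are in m, angles in rad, forces in N, time in s.
With the tool pointing down it reaches from about 0.425 to 0.975 m from the base axis. Payload 16.7 kg.
Tool frame: the origin (TCP) lies on the centre line of the jaws, within the pads' length; the fingertips stand 8 mm ahead of it and the grasp point (between the pads) lies 11 mm behind it (env.tcp_to_tips is the distance from the TCP to the fingertips, in m); z points along the fingers, y is the line along which they close (so a half turn about z gives the same grasp; the last joint's range is limited). The gripper opens to 85 mm and grips with 20 to 120 N. Pads are 22 mm wide; open, the fingers measure 114 mm over their backs; the gripper's body (76 mm by 85 mm) begins 54 mm behind the grasp point. The pads swing forward as they close: fully open they stand 13 mm farther back than shut.
Start: joints at [-1.321, 0.426, 0.074, 1.606, -0.034, 1.111, -0.067], TCP at [0.262, 0.622, 0.239] pointing down, gripper open.
Joint ranges: [-2.85, 2.85], [-0.5, 2.14], [-1.23, 1.37], [0.21, 2.46], [-1.02, 4.16], [0.16, 2.05], [-2.73, 2.73]. Speed limits (rad/s): [1.89, 1.89, 2.39, 2.39, 3.01, 3.01, 3.01].

### API

Orientations are given as a unit quaternion [w, x, y, z].
In Python, from cell import env gives the robot as it stands.
- The arm moves only by the shell command python3 -m inch 'ROWS' [FORCE]. ROWS is JSON, a list that holds one entry, the list of rows, each a list of 7 numbers: the shift along the tool's x, y, z in units of 30 mm (1.0 is 30 mm), then the turn, a rotation vector about the tool's x, y, z in degrees, then the finger opening in mm, from 0 to 85.4. A call has exactly 8 rows; each row shifts and turns the commanded pose from where the row before left it, along the tool's axes as they then stand; what a row does not reach is not made up. A row lasts 1/12 s, in which the tool goes at most 41.7 mm and 7.16 degrees, less where a joint would pass 70% of its speed; a pose out of reach is approached as far as the arm can. A call is refused whole if a number of a shift passes 1 or a number of a turn 7.16, either way. A call with a gripper value outside its range is refused whole. The fingers move at their own pace and stop on an object; FORCE is the grip in N (left out, the last holds). Time passes only in rows, so rows that do not move let the fingers close, or fill a call up. It gives the time, the measured TCP pose, the force, the opening and the grip force at its end, in the units of the state.
- env.state(): the state, without advancing time (a new reading comes with each control period).
- env.get_image(name): name is "scene" or "top"; returns (picture, depth): 384x512x3 uint8, blue, green, red; 384x512 float32, m along the optical axis (not along the pixel's ray), 0 where there is no reading.
- env.get_calibration(name): a dict with "vfov" (degrees; the focal length in pixels is half the picture's height over the tangent of half this angle, whatever the lens; pixels are square), "cx", "cy" (the principal point, pixels), "origin" and "attitude" of the camera in the world. Camera axes: x right, y down, z forward; pixel columns grow to the right and rows downward; lengths in m; the calibration is good to about 2 mm. A picture is of the moment at which its call begins. get_calibration takes no time and is no camera call.
- env.hand_in(): hands the job in; it is judged then, once.
The state is a dict: "time": time; "joints": joint angles; "joint_velocities": joint speeds; "tau": joint torques, N m; "tcp_pos": TCP position; "ee_rot": TCP orientation; "ft_force": force on the tool from outside, world axes, zero at the start; "ft_torque": the same for the moment, N m; "grip_width": opening from 0.0 (shut) to 1.0 (fully open); "gripper_force": force on a finger pad.
Only numpy, scipy, OpenCV 4.12 (cv2) and the standard library are available. Lean on these libraries where they do the work, as an engineer would, in place of code of your own. Each camera call takes 0.05 s, during which the arm holds its last target. There are 200 camera calls.

### The job

A small corner notch marks the frosted, labelled end of the sample slide standing in the wooden rack. Holding the slide only by its teal part, without the fingers touching the frosted end or disturbing the other tools, lift it out and show it over the green mat: label above the inside of the white ring, at least 10 cm over the bench, laid back at least half-way from upright to flat so that the label side looks up. Finish still holding it there, motionless and touching nothing else.

Things in the scene. Friction and masses are not known exactly. Their poses are not given: they have to be found in the camera images.
- slide_center (a point): centre of the loose stiff slide: 100 mm long (x), 8 thick (y), 50 high (z), about 60 g, on its long edge in the slot, any heading. +x points to the frosted end, +y out of the labelled face, +z up in the rack. Pale frosted part: x +18 to +50 mm from here; teal part to hold: x -50 to +18. Facing the label with the notch at the top, the frosted end is on the LEFT.
- slide: the same slide, origin at the centre of its lower long edge, 25 mm below slide_center, same axes. The notch is a 10 mm square cut from the upper corner of the frosted end (+x, +z)
- slide_label (a point): centre of the yellow label (22 x 26 mm) on the +y face of the frosted end, at x +35, y +4, z -5 mm from slide_center; same axes as the slide
- rack: wooden rack fixed to the bench, 130 x 56 mm, 34 mm high, origin at the centre of its underside; one slot along its x axis, 104 mm long, 10 mm wide, 16 mm deep (floor 18 mm above the bench), so that 34 mm of the slide stands out above the rack. The slide enters and leaves straight up.
- mat: green viewing mat fixed flat on the bench, 200 x 180 mm, 2 mm thick, origin at its centre (underside), where a white ring of 50 mm inner radius is drawn
- glue: yellow glue bottle, 56 mm across, 140 mm high, origin under its centre; leave alone
- sander: cork sanding block, 75 x 45 x 25 mm, origin under its centre; leave alone
- tape: orange tape measure, 68 x 65 x 34 mm, origin under its centre; leave alone
- square: joiner's square lying flat, dark wood stock 90 mm long, 18 mm high, with a steel blade 130 mm long (reaching along its x), origin under the stock's centre; leave alone
Things that resemble listed ones, but are neither listed nor needed, are in the scene too. What is shaped like the slide but blue is not meant.

How it is judged:
By the outcome, as a careful person would: the job done as asked, in the order asked, and still so for the second after the job is handed in, while the arm keeps its last pose, push and grip.
It also fails if it takes over 35 s, if anything falls off the work surface, if the arm or the gripper's body presses on something with over 40 N, if the wrist force passes 120 N, or if a joint passes its speed limit or range.

## Working session

There is one attempt and no reset: what is moved stays moved. The work goes in short steps, Python scripts to look and compute and a shell command to move; the robot and the scene stay as the last step left them, time stands still between calls to the robot, and variables do not carry over. Pictures are saved under pics/ and viewed, at most 10 in all, crops included, and the job is handed in when it is done.

```bash
ls; mkdir -p pics
python3 - <<'E'
from cell import env
import cv2,numpy as np
for n in("scene","top"):
    i,d=env.get_image(n); cv2.imwrite(f"pics/{n}0.png",i); np.save(f"pics/{n}0.npy",d); print(n,env.get_calibration(n))
s=env.state(); print(s)
E
```

```text
pics
scene {'vfov': 49.06838972932366, 'cx': 257.45393399723474, 'cy': 185.63442852577853, 'origin': array([1.22035968, 0.70395267, 0.9536084 ]), 'attitude': array([-0.13429477,  0.31259931,  0.85940102, -0.38167588])}
top {'vfov': 50.79109444158279, 'cx': 258.76071839208464, 'cy': 194.8857436498572, 'origin': array([ 0.45933368, -0.04749691,  1.21840492]), 'attitude': array([-0.04091211,  0.71627888, -0.6956948 ,  0.03577024])}
{'time': 0.1, 'joints': array([-1.32148574,  0.42666499,  0.07383963,  1.60653424, -0.03408829,
        1.11075724, -0.06711612]), 'joint_velocities': array([ 0.00017955, -0.00243919, -0.00118916, -0.00152951, -0.00168584,
       -0.00095468,  0.00030892]), 'tau': array([ 9.29176400e-03, -9.51530242e+01,  3.77175361e+00, -4.64397633e+01,
        1.97002664e-02,  6.56309654e-03, -1.69649212e-05]), 'tcp_pos': array([0.26200296, 0.62170701, 0.23868705]), 'ee_rot': array([-6.88371041e-05,  1.98101166e-01,  9.80181423e-01, -5.48230193e-04]), 'ft_force': array([-0.37226008,  0.4241898 ,  0.11564942]), 'ft_torque': array([ 0.00205974,  0.01641426, -0.04985308]), 'gripper_force': 0.0, 'grip_width': 1.0013818181232594}
```

View pics/scene0.png

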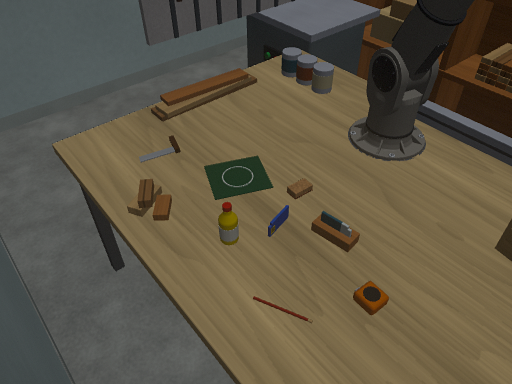

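View pics/top0.png

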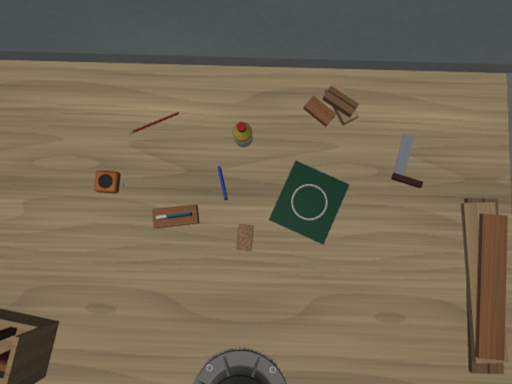

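```bash
cat > h.py <<'E'
import numpy as np,cv2
from scipy.spatial.transform import Rotation as R
from cell import env
def cam(n):
    c=env.get_calibration(n); q=np.array(c["attitude"]); f=192/np.tan(np.radians(c["vfov"]/2))
    return R.from_quat(q[[1,2,3,0]]).as_matrix(),np.array(c["origin"]),f,c["cx"],c["cy"]
def proj(n,P):
    M,o,f,cx,cy=cam(n); p=(np.atleast_2d(P)-o)@M; return np.c_[cx+f*p[:,0]/p[:,2],cy+f*p[:,1]/p[:,2]]
def ray(n,uv,z):   # onto plane height z
    M,o,f,cx,cy=cam(n); uv=np.atleast_2d(uv).astype(float)
    d=np.c_[(uv[:,0]-cx)/f,(uv[:,1]-cy)/f,np.ones(len(uv))]@M.T
    return o+d*((z-o[2])/d[:,2])[:,None]
def cloud(n,d):
    M,o,f,cx,cy=cam(n); v,u=np.mgrid[:384,:512]
    return np.stack([(u-cx)/f*d,(v-cy)/f*d,d],-1)@M.T+o
E
python3 - <<'E'
from h import *
print(proj("top",[[0,0,0],[.262,.622,.239]]),proj("scene",[[0,0,0],[.262,.622,.239]]))
print("top pts: rack c, mat c, glue, sander, blue")
print(ray("top",[[175,216]],.034),ray("top",[[309,202]],.002),ray("top",[[245,237]],.025), ray("top",[[107,181]],.034),ray("top",[[223,183]],.03))
print("scene"); print(ray("scene",[[335,230]],.034),ray("scene",[[238,177]],.002))
a=cv2.imread("pics/scene0.png");b=cv2.imread("pics/top0.png")
A=cv2.resize(a[195:260,295:375],None,fx=5,fy=5,interpolation=2); B=cv2.resize(b[195:240,140:210],None,fx=5.7,fy=5.7,interpolation=2)
h=max(A.shape[0],B.shape[0]); pad=lambda x:np.pad(x,((0,h-x.shape[0]),(0,0),(0,0)))
cv2.imwrite("pics/crop1.png",np.hstack([pad(A),pad(B)])[:, :800]);
E
```

```text
[[239.93590558 399.2440761 ]
 [-23.7970558  314.35185502]] [[386.19108615 137.19398632]
 [554.24390666 215.78709163]]
top pts: rack c, mat c, glue, sander, blue
[[0.51886204 0.20674925 0.034     ]] [[ 0.57447737 -0.18886068  0.002     ]] [[ 4.63714537e-01 -1.70055118e-04  2.50000000e-02]] [[0.61661389 0.41380294 0.034     ]] [[0.62104207 0.07017109 0.03      ]]
scene
[[0.52916216 0.2148583  0.034     ]] [[ 0.57898063 -0.18271514  0.002     ]]
```

View pics/crop1.png

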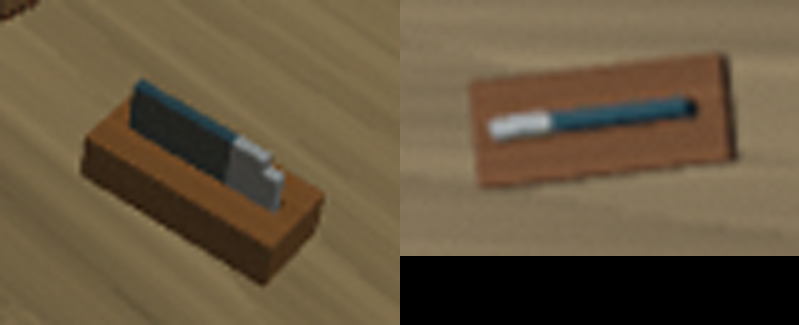

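The scene crop (left) shows the slide's bare face, with its frosted, notched end towards +y (about (345,227) in scene, (160,217) in top). That puts the label on the −x side, facing the robot. Next I'll measure it.

Run:
```python
from h import *
for n in("top","scene"):
    d=np.load(f"pics/{n}0.npy"); im=cv2.imread(f"pics/{n}0.png"); P=cloud(n,d)
    near=(np.hypot(P[...,0]-.522,P[...,1]-.21)<.09)&(d>0)
    z=P[...,2]; print(n,"bench z",np.median(z[near&(z<.015)]))
    s=near&(z>.055); p=P[s]; print("slide pts",len(p),"ztop",np.percentile(z[s],[50,90,98]))
    for nm,m in(("slide",near&(z>.062 if n=="top" else s)),("rack",near&(z>.027)&(z<.041))):
        q=P[m][:,:2].astype(np.float32); print(nm,len(q),cv2.minAreaRect(q),q.mean(0))
    hsv=cv2.cvtColor(im,cv2.COLOR_BGR2HSV)
    fr=near&(hsv[...,1]<60)&(hsv[...,2]>110); teal=near&(hsv[...,0]>85)&(hsv[...,0]<125)&(hsv[...,1]>100)
    for nm,m in(("frost",fr),("teal",teal)):
        v,u=np.nonzero(m); print(nm,len(u),"px",u.mean(),v.mean(),"at z=.068",ray(n,[[u.mean(),v.mean()]],.068)[0])
        r=cv2.minAreaRect(ray(n,np.c_[u,v],.068)[:,:2].astype(np.float32)); print("  ",r)
    g=(hsv[...,0]>60)&(hsv[...,0]<95)&(hsv[...,1]>80)&(np.hypot(P[...,0]-.577,P[...,1]+.186)<.16)
    M=(np.hypot(P[...,0]-.577,P[...,1]+.186)<.07)&(hsv[...,2]>110)
    v,u=np.nonzero(M); c,ax,an=cv2.fitEllipse(np.c_[u,v].astype(np.float32)); q=ray(n,np.c_[u,v],.002)[:,:2]; print("ring",ray(n,[c],.002)[0],cv2.minEnclosingCircle(q.astype(np.float32)))
    gl=(hsv[...,0]>20)&(hsv[...,0]<35)&(z>.03);print("obj z near path",[ (np.round(P[k][0],2)) for k in []])
    t=(np.hypot(P[...,0]-.85,P[...,1]+.25)<.15)&(d>0); print("z max beyond mat",z[t].max())
```

```text
top bench z 0.0005228274718256376
slide pts 111 ztop [0.06848366 0.07095505 0.07242543]
slide 96 ((0.521946132183075, 0.20353341102600098), (0.008049018681049347, 0.08932900428771973), 8.440178871154785) [0.52158403 0.20405506]
rack 730 ((0.5212096571922302, 0.20890969038009644), (0.056339651346206665, 0.13011372089385986), 8.370287895202637) [0.52053845 0.2083041 ]
frost 34 px 160.76470588235293 216.35294117647058 at z=.068 [0.51496549 0.23998402 0.068     ]
   ((0.5145672559738159, 0.2393285632133484), (0.008547288365662098, 0.028530821204185486), 1.6714332103729248)
teal 54 px 178.46296296296296 214.72222222222223 at z=.068 [0.52107882 0.18976491 0.068     ]
   ((0.520891010761261, 0.18956203758716583), (0.0065120612271130085, 0.06597940623760223), 8.392952919006348)
ring [ 0.57563698 -0.18816368  0.002     ] ((0.5755934715270996, -0.18842187523841858), 0.05473093315958977)
obj z near path []
z max beyond mat 0.06840519801833334
scene bench z 0.001522300340044802
slide pts 172 ztop [0.06574311 0.07049921 0.07225379]
slide 172 ((0.5226166248321533, 0.20878447592258453), (0.013309692032635212, 0.09963496029376984), 10.202044486999512) [0.5243319  0.20914747]
rack 491 ((0.5223362445831299, 0.20933440327644348), (0.0616016685962677, 0.13280081748962402), 8.510096549987793) [0.5320225 0.2195948]
frost 21 px 346.23809523809524 225.57142857142858 at z=.068 [0.51806897 0.24205061 0.068     ]
   ((0.5175094604492188, 0.24365627765655518), (0.033892180770635605, 0.009711477905511856), 80.5863265991211)
teal 28 px 331.67857142857144 216.89285714285714 at z=.068 [0.52451817 0.19243595 0.068     ]
   ((0.5245639085769653, 0.19189584255218506), (0.004297476261854172, 0.06369639188051224), 8.788715362548828)
ring [ 0.57777611 -0.18853077  0.002     ] ((0.5765145421028137, -0.1895652860403061), 0.05369975045323372)
obj z near path []
z max beyond mat 0.06645231219992753
```

```bash
python3 -m inch '[[[-0.85,-0.61,0.12,0,0,0,60],[-0.85,-0.61,0.12,0,0,0,60],[-0.85,-0.61,0.12,0,0,0,60],[-0.85,-0.61,0.12,0,0,0,60],[-0.85,-0.61,0.12,0,0,0,60],[-0.85,-0.61,0.12,0,0,0,60],[-0.85,-0.61,0.12,0,0,0,60],[-0.85,-0.61,0.12,0,0,0,60]]]' 40
python3 -m inch '[[[-0.85,-0.61,0.12,0,0,0,60],[-0.85,-0.61,0.12,0,0,0,60],[-0.85,-0.61,0.12,0,0,0,60],[-0.85,-0.61,0.12,0,0,0,60],[-0.85,-0.61,0.12,0,0,0,60],[-0.85,-0.61,0.12,0,0,0,60],[-0.85,-0.61,0.12,0,0,0,60],[-0.85,-0.61,0.12,0,0,0,60]]]'
python3 -m inch '[[[0,0,0,0,0,7.1,50],[0,0,0,0,0,7.1,50],[0,0,0,0,0,7.1,50],[0,0,0,0,0,7.1,50],[0,0,0,0,0,7.1,50],[0,0,0,0,0,7.1,50],[0,0,0,0,0,7.1,50],[0,0,0,0,0,7.1,50]]]'
cat >> h.py <<'E'
def st():
    s=env.state(); q=s["ee_rot"]; M=R.from_quat(q[[1,2,3,0]]).as_matrix()
    return s,np.array(s["tcp_pos"]),M
E
python3 - <<'E'
from h import *
s,p,M=st(); print(s["joints"].round(3),p,"yaz",np.degrees(np.arctan2(M[1,1],M[0,1])),M[:,2].round(3))
print("to go units",(M.T@(np.array([.5232,.193,.048])-p)/.03).round(2))
E
```

```text
time: 0.77
tcp_pos: [0.3937, 0.4063, 0.2101]
ee_rot: [-0.0, 0.198, 0.98, -0.0]
ft_force: [1.1, 0.5, 0.1]
grip_width: 0.704
gripper_force: 0.0
time: 1.43
tcp_pos: [0.5248, 0.1923, 0.1814]
ee_rot: [-0.0, 0.198, 0.98, -0.0]
ft_force: [-0.5, 0.3, 0.1]
grip_width: 0.701
gripper_force: 0.0
time: 2.1
tcp_pos: [0.5242, 0.1936, 0.1815]
ee_rot: [-0.0, 0.643, 0.766, -0.0]
ft_force: [0.5, 0.9, -0.6]
grip_width: 0.586
gripper_force: 0.0
[-0.842  0.321  0.455  1.947 -0.176  0.912 -0.125] [0.52417386 0.19361982 0.18150209] yaz 9.997154837855954 [-0. -0. -1.]
to go units [-0.01 -0.03  4.45]
```

```bash
python3 -m inch '[[[0,0,0.5,0,0,1.6,50],[0,0,0.5,0,0,0,50],[0,0,0.5,0,0,0,50],[0,0,0.5,0,0,0,50],[0,0,0.5,0,0,0,50],[0,0,0.5,0,0,0,50],[0,0,0.4,0,0,0,50],[0,0,0,0,0,0,50]]]'
python3 - <<'E'
from h import *
a,d=env.get_image("scene");b,_=env.get_image("top")
A=cv2.resize(a[165:265,285:385],None,fx=4,fy=4,interpolation=2); B=cv2.resize(b[165:265,125:225],None,fx=4,fy=4,interpolation=2)
cv2.imwrite("pics/c2.png",np.hstack([A,B]))
E
```

```text
time: 2.77
tcp_pos: [0.5231, 0.1932, 0.0775]
ee_rot: [-0.001, 0.651, 0.759, -0.002]
ft_force: [-0.3, -0.4, 0.1]
grip_width: 0.583
gripper_force: 0.0
```

View pics/c2.png

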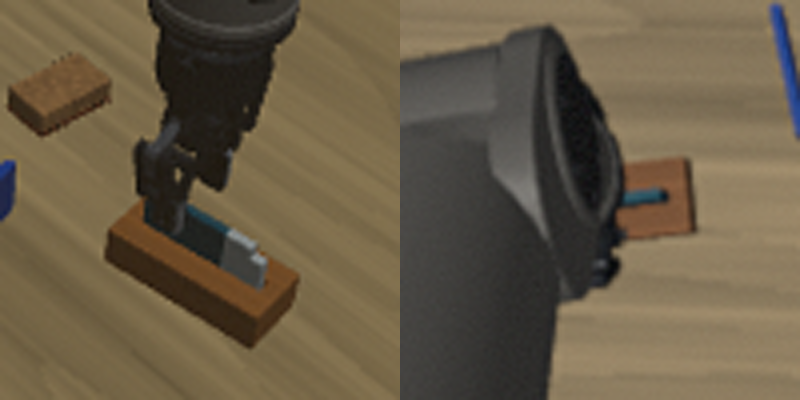

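The gripper straddles the teal part (near finger at about (165,200) in the crop), and the frosted end at about (245,255) is clear. I'll go down and close gently.

```bash
python3 -m inch '[[[0,0,0.35,0,0,0,50],[0,0,0.35,0,0,0,50],[0,0,0.3,0,0,0,50],[0,0,0,0,0,0,20],[0,0,0,0,0,0,20],[0,0,0,0,0,0,14],[0,0,0,0,0,0,14],[0,0,0,0,0,0,14]]]' 20
python3 -m inch '[[[0,0,0,0,0,0,11],[0,0,0,0,0,0,9],[0,0,0,0,0,0,7],[0,0,0,0,0,0,4],[0,0,0,0,0,0,0],[0,0,0,0,0,0,0],[0,0,0,0,0,0,0],[0,0,0,0,0,0,0]]]' 20
python3 -c "
from h import *
s,p,M=st();print(M.round(3),s['ft_torque'],'tool F',M.T@s['ft_force'])"
```

```text
time: 3.53
tcp_pos: [0.5246, 0.1938, 0.0501]
ee_rot: [0.0, 0.651, 0.759, 0.0]
ft_force: [0.7, 0.0, 1.0]
grip_width: 0.168
gripper_force: 0.0
time: 4.2
tcp_pos: [0.5235, 0.1936, 0.0497]
ee_rot: [-0.001, 0.651, 0.759, -0.001]
ft_force: [-5.7, -1.0, 6.3]
grip_width: 0.088
gripper_force: 19.8
[[-0.152  0.988 -0.002]
 [ 0.988  0.152 -0.   ]
 [ 0.    -0.002 -1.   ]] [-0.16347823  1.35637251 -0.14323015] tool F [-0.14100247 -5.8256753  -6.26468298]
```

```bash
python3 -m inch '[[[0,-0.02,0,0,0,0,0],[0,0,0,0,0,0,0],[0,0,-0.2,0,0,0,0],[0,0,-0.3,0,0,0,0],[0,0,-0.5,0,0,0,0],[0,0,-0.7,0,0,0,0],[0,0,-0.9,0,0,0,0],[0,0,-0.9,0,0,0,0]]]' 60
python3 -m inch '[[[0,0,-0.9,0,0,0,0],[0,0,-0.9,0,0,0,0],[0,0,-0.9,0,0,0,0],[0,0,-0.9,0,0,0,0],[0,0,-0.5,0,0,0,0],[0,0,0,0,0,0,0],[0,0,0,0,0,0,0],[0,0,0,0,0,0,0]]]'
python3 - <<'E'
from h import *
s,p,M=st(); print(s["joints"].round(3),p,"to go units (tool frame) to ring, z .235",(M.T@(np.array([.585,-.236,.235])-p)/.03).round(2))
a,d=env.get_image("scene")
cv2.imwrite("pics/c3.png",cv2.resize(a[100:280,200:420],None,fx=3,fy=3,interpolation=2))
E
```

```text
time: 4.87
tcp_pos: [0.5238, 0.1933, 0.1564]
ee_rot: [0.0, 0.651, 0.759, -0.0]
ft_force: [0.9, -0.5, -0.5]
grip_width: 0.083
gripper_force: 58.6
time: 5.53
tcp_pos: [0.5235, 0.1935, 0.2774]
ee_rot: [-0.0, 0.651, 0.759, -0.0]
ft_force: [-0.3, -0.1, -0.6]
grip_width: 0.086
gripper_force: 58.6
[-0.889  0.213  0.494  1.849 -0.112  1.108 -0.202] [0.52348272 0.1934716  0.27741786] to go units (tool frame) to ring, z .235 [-14.46  -0.15   1.42]
```

View pics/c3.png

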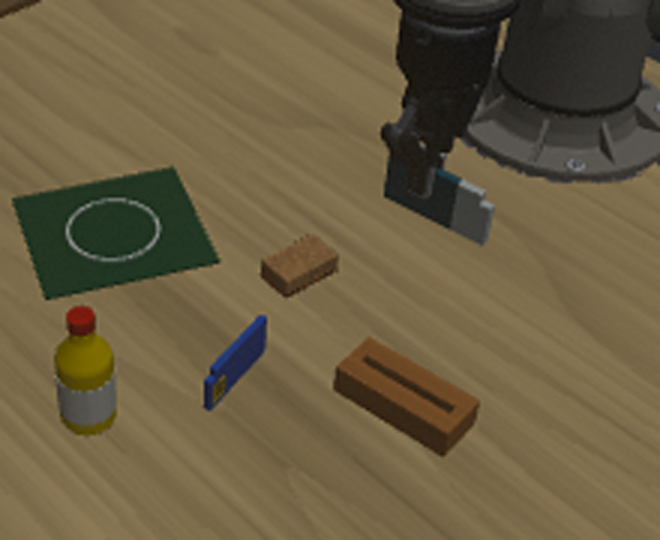

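The slide is held by its teal part and out of the rack (frosted end at about (475,215) in the crop), with the fingers clear of the frosted end. Next I'll carry it over the mat.

```bash
python3 -m inch '[[[-0.4,0,0,0,0,0,0],[-0.8,0,0,0,0,0,0],[-1,0,0,0,0,0,0],[-1,0,0,0,0,0,0],[-1,0,0,0,0,0,0],[-1,0,0,0,0,0,0],[-1,0,0,0,0,0,0],[-1,0,0,0,0,0,0]]]'
python3 -m inch '[[[-1,0,0.2,0,0,0,0],[-1,0,0.2,0,0,0,0],[-1,0,0.2,0,0,0,0],[-1,0,0.2,0,0,0,0],[-1,0,0.2,0,0,0,0],[-1,0,0.2,0,0,0,0],[-0.8,0,0.2,0,0,0,0],[-0.4,0,0.2,0,0,0,0]]]'
python3 -m inch '[[[0,0,0,0,0,5,0],[0,0,0,0,0,7,0],[0,0,0,0,0,7,0],[0,0,0,3,0,6,0],[0,0,0,6,0,2,0],[0,0,0,6,0,0,0],[0,0,0,6,0,0,0],[0,0,0,4,0,0,0]]]'
cat >> h.py <<'E'
def rep():
    s,p,M=st(); n=-M[:,1]
    lab=p+M@np.array([.051,-.004,.012])
    print("j",s["joints"].round(2),"tcp",p.round(3),"n",n.round(3),"tilt",np.degrees(np.arcsin(n[2])).round(1),"label",lab.round(3),"units to ring z.16",(M.T@(np.array([.576,-.188,.16])-lab)/.03).round(2))
E
python3 -c "
from h import *
rep()"
```

```text
time: 6.25
tcp_pos: [0.5561, -0.0223, 0.2771]
ee_rot: [-0.0, 0.651, 0.759, -0.001]
ft_force: [-0.0, 0.4, -1.3]
grip_width: 0.081
gripper_force: 58.6
time: 6.92
tcp_pos: [0.5883, -0.2378, 0.2287]
ee_rot: [-0.0, 0.653, 0.758, -0.001]
ft_force: [-0.6, -0.9, -1.4]
grip_width: 0.082
gripper_force: 58.6
time: 7.58
tcp_pos: [0.5896, -0.2331, 0.2286]
ee_rot: [-0.176, 0.791, 0.571, -0.132]
ft_force: [-0.9, -0.7, -0.5]
grip_width: 0.079
gripper_force: 58.7
j [-0.14  0.73  0.71  1.41 -0.35  1.61  0.29] tcp [ 0.59  -0.233  0.229] n [-0.857  0.285  0.429] tilt 25.4 label [ 0.597 -0.182  0.219] units to ring z.16 [-0.4   0.3   2.04]
```

```bash
python3 -m inch '[[[0,0,0.3,5,0,0,0],[0,0,0.3,5,0,0,0],[0,0,0.3,5,0,0,0],[0,0,0.3,5,0,0,0],[0,0,0.3,4,0,0,0],[0,0,0,3,0,0,0],[0,0,0,2,0,0,0],[0,0,0,0,0,0,0]]]'
python3 -c "
from h import *
rep()"
```

```text
time: 8.25
tcp_pos: [0.5644, -0.2256, 0.1906]
ee_rot: [-0.368, 0.722, 0.52, -0.27]
ft_force: [0.4, 0.6, -0.4]
grip_width: 0.083
gripper_force: 58.8
j [-0.02  1.01  0.62  1.18 -0.3   2.03  0.3 ] tcp [ 0.564 -0.226  0.191] n [-0.552  0.188  0.812] tilt 54.3 label [ 0.569 -0.173  0.187] units to ring z.16 [-0.38  0.94  0.21]
```

```bash
python3 -m inch '[[[-0.1,0.1,0,0,0,0,0],[-0.1,0.1,0,0,0,0,0],[-0.1,0.1,-0.05,0,0,0,0],[-0.1,0.1,-0.05,0,0,0,0],[0,0,0,0,0,0,0],[0,0,0,0,0,0,0],[0,0,0,0,0,0,0],[0,0,0,0,0,0,0]]]'
python3 - <<'E'
from h import *
rep()
a,d=env.get_image("scene"); b,e=env.get_image("top")
A=cv2.resize(a[100:250,170:320],None,fx=2.66,fy=2.66,interpolation=2); B=cv2.resize(b[130:280,230:380],None,fx=2.66,fy=2.66,interpolation=2)
cv2.imwrite("pics/c4.png",np.hstack([A,B]))
for n,im,dd in(("scene",a,d),("top",b,e)):
    h=cv2.cvtColor(im,cv2.COLOR_BGR2HSV); P=cloud(n,dd)
    m=(h[...,0]>18)&(h[...,0]<35)&(h[...,1]>100)&(np.hypot(P[...,0]-.576,P[...,1]+.188)<.07)&(P[...,2]>.1)
    print(n,m.sum(),P[m].mean(0) if m.any() else None)
E
```

```text
time: 8.92
tcp_pos: [0.5704, -0.2398, 0.1854]
ee_rot: [-0.366, 0.723, 0.521, -0.268]
ft_force: [0.7, 0.4, 0.1]
grip_width: 0.084
gripper_force: 58.8
j [ 0.01  1.02  0.6   1.15 -0.29  2.03  0.3 ] tcp [ 0.57  -0.24   0.185] n [-0.557  0.189  0.809] tilt 54.0 label [ 0.575 -0.188  0.181] units to ring z.16 [0.   0.6  0.39]
scene 21 [ 0.57704069 -0.18986821  0.18424546]
top 0 None
```

View pics/c4.png

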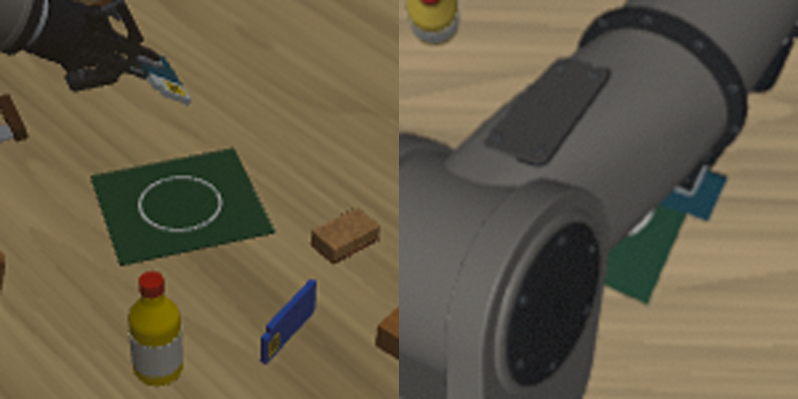

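The yellow label faces up at about (175,88) in the scene crop. Measured in 3D it is at (0.577, −0.190, 0.184), which is over the ring centre. The tilt is 54°, so I'll hand in.

```bash
python3 -m inch '[[[0,0,0,0,0,0,0],[0,0,0,0,0,0,0],[0,0,0,0,0,0,0],[0,0,0,0,0,0,0],[0,0,0,0,0,0,0],[0,0,0,0,0,0,0],[0,0,0,0,0,0,0],[0,0,0,0,0,0,0]]]'; python3 -c "
from h import *
rep(); print(abs(env.state()['joint_velocities']).max()); print(env.hand_in())"
```

```text
time: 9.68
tcp_pos: [0.5703, -0.24, 0.1852]
ee_rot: [-0.366, 0.723, 0.521, -0.268]
ft_force: [-0.2, 0.2, -1.1]
grip_width: 0.081
gripper_force: 58.8
j [ 0.01  1.02  0.6   1.15 -0.29  2.03  0.3 ] tcp [ 0.57  -0.24   0.185] n [-0.557  0.189  0.809] tilt 54.0 label [ 0.575 -0.188  0.181] units to ring z.16 [0.01 0.59 0.38]
0.002315619069376793
the job is handed in; nothing more can be done
None
```

I handed the job in at about 9.7 s, with the slide held still by its teal part, laid back 54° with the label facing up, and the label about 18 cm above the bench over the ring's centre.

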